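# Uncap a lacquer tin and park its cap in the cap holder

## Task

On the tackle bench, lift the loose flat-topped cap off its tin, which stands in a close row in the wooden rack, and stand the cap mouth down on the cork mat and let go of it. Then take it again the other way, across its narrow width, and set it mouth down, fully home, in the pocket of the dark wooden cap holder, and let go. Do not let the cap drop, leave the uncapped tin standing in its bay, and do not shift the other things on the bench.

Things in the scene. Friction and masses are not known exactly. Their poses are not given: they have to be found in the camera images.
- cap_center (a point): The cap: black plastic oblong box, open below, flat top, 62 mm long (x) by 40 mm wide (y) by 70 mm tall (z up), 60 g; point at its centre, 35 mm above its rim. Loose on its tin, over a neck 45 mm tall with 2.5 mm slack: lift straight up over 45 mm to clear. In the rack, neighbours stand 8 mm from its broad sides, so grasp its two narrow ends (62 mm, along x).
- tin: The cap's tin: aluminium oblong canister, loose, 62 mm (x) by 40 mm (y), body 110 mm tall, then a steel neck 51 by 29 mm up to 155 mm; about 450 g. Origin at the centre of its underside, z up. The cap's rim rests on its shoulder at 110 mm. It stands in any one of the rack's three bays, its x parallel to the rack's x.
- rack: Fixed low wooden rack, 96 mm (x) by 156 mm (y), floor 10 mm thick, lips to 36 mm; three bays in a row along its y at 48 mm pitch, 2 mm slack round each tin. Origin at the centre of its underside. It stands left or right of the mat.
- mat_center (a point): Centre of the upper face of the fixed square cork mat, 160 by 160 mm, 3 mm thick (upper face 3 mm above the bench).
- pocket (a point): Centre of the cap holder's pocket floor, 12 mm above the bench; x along the pocket's 69 mm length, y across its 46 mm width, z up. A seated cap has its centre 35 mm above this point and its x along this x (either way round). Here only a grasp across the cap's 40 mm width has room.
- holder: Fixed dark wooden cap holder, 141 mm (x) by 66 mm (y), on the other side of the mat from the rack. At each end of the pocket stands a cheek 30 mm thick, 50 mm wide, its top 72 mm above the bench, with a small sloped lead-in; along the pocket's sides are lips 6 mm thick, only 8 mm high. Origin at the centre of its underside.
- spout_tin_a: Bystander: neighbour tin, aluminium oblong, 62 by 40 mm, body 172 mm tall with a small round black stopper to 184 mm, loose in a rack bay. Origin at the centre of its underside.
- spout_tin_b: Bystander: the other neighbour tin, the same.
- spool: Bystander: line spool, 68 mm across, 32 mm high, lying flat. Origin at its underside.
- pliers: Bystander: pliers lying along their x, about 180 mm long, 12 mm high. Origin near the middle, underside.
- lure: Bystander: fish-shaped lure, 125 mm long along x, 25 mm high. Origin at its underside.
- screwdriver: Bystander: screwdriver lying on the bench along its x. Origin at its underside.
- jar: Bystander: amber glass jar, 66 mm across, 75 mm high. Origin at its underside.
- flask: Bystander: steel vacuum flask, 84 mm across, 200 mm high. Origin at its underside.
Things that resemble listed ones, but are neither listed nor needed, are in the scene too. Leave any purple or yellow look-alike of the holder alone. What is shaped like the part that bears cap_center but purple is not meant.

How it is judged:
On the way, in this order (a step that is already met when the one before it is completed fails the run):
1. the cap is lifted clear of the tin's neck (z of cap_center in the frame of tin above 0.185 m).
2. the cap stands mouth down on the cork mat, released and at rest (x of cap_center in the frame of mat_center between -0.08 and 0.08 m and y of cap_center in the frame of mat_center between -0.08 and 0.08 m and z of cap_center in the frame of mat_center between 0.03 and 0.039 m and angle between cap_center's own z axis and vertical below 0.1 rad and contact force between cap and the fingers below 0.05 N and linear speed of cap below 0.02 m/s), for 0.2 s.
At the end, for the whole second after the job is handed in: The cap stands mouth down in the pocket, centre within 6 mm of the pocket's centre along and across and 30 to 39 mm above its floor, upright within 0.1 rad, aligned within 0.15 rad, released and at rest; its tin stands upright within 0.1 rad in its bay, within 15 mm of its start (x of cap_center in the frame of pocket between -0.006 and 0.006 m and y of cap_center in the frame of pocket between -0.006 and 0.006 m and z of cap_center in the frame of pocket between 0.03 and 0.039 m and angle between each of cap_center, tin's own z axis and vertical below 0.1 rad and angle between the x axis of cap_center and the x axis of pocket, either way round below 0.15 rad and contact force between cap and the fingers below 0.05 N and linear speed of cap below 0.02 m/s and distance of tin from where it was at the start of the episode below 0.015 m); the robot touches nothing.
It fails at once if the cap is dropped (moving faster than 0.6 m/s while not held) (contact force between cap and the fingers below 0.05 N and linear speed of cap above 0.6 m/s).
It fails at once if the tin is pulled from its bay or tipped (moved over 20 mm or tilted over 0.25 rad) (distance of tin from where it was at the start of the episode above 0.02 m or angle between tin's own z axis and vertical above 0.25 rad).
It fails at once if another thing on the bench is shifted by more than 30 mm (distance of any of spout_tin_a, spout_tin_b, spool, pliers, lure, screwdriver, jar, flask from where it was at the start of the episode above 0.03 m).
It also fails if it takes over 70 s, if anything falls off the work surface, if the arm or the gripper's body presses on something with over 40 N, if the wrist force passes 120 N, or if a joint passes its speed limit or range.

## Robot

A 6-joint arm with a two-finger parallel gripper is mounted at the origin on the work surface. World frame = base frame: x ahead of the robot, y to its left, z up, the work surface at z = 0. Lengths are in m, angles in rad, forces in N, time in s.
With the tool pointing down it reaches from about 0.4 to 0.925 m from the base axis. Payload 3.4 kg.
Tool frame: the origin (TCP) lies at the very end of the fingers, on their centre line; the grasp point (between the pads) lies 19 mm behind it; z points along the fingers, x is the direction in which the jaws open and shut, and the axes are right-handed (so a half turn about z gives the same grasp; the last joint's range is limited). The gripper opens to 85 mm and grips with 20 to 120 N. Pads are 22 mm wide; open, the fingers measure 114 mm over their backs; the gripper's body (76 mm by 85 mm) begins 54 mm behind the grasp point. The pads swing forward as they close: fully open they stand 13 mm farther back than shut.
Start: joints at [1.062, 0.307, 1.506, -0, 1.328, -0.073], TCP at [0.243, 0.521, 0.231] pointing down, gripper open.
Joint ranges: [-3.12, 3.12], [-1.05, 2.28], [0.14, 2.33], [-1.42, 4.57], [0.1, 2.73], [-2.68, 2.68]. Speed limits (rad/s): [2.57, 2.57, 3.14, 3.14, 3.14, 3.14].

## Interface

Orientations are given as a 3x3 rotation matrix whose columns are the frame's x, y, z axes.
In Python, from cell import arm gives the robot as it stands. The module is installed in compiled form; this text tells all that it offers.
- The arm moves only by the shell command python3 -m jog 'ROWS' [FORCE]. ROWS is JSON, a list of rows, each a list of 3 entries, a list of its own where there are three numbers: the opening in per cent of the stroke, from 0 (shut) to 100 (fully open), then the shift along the world's x, y, z in cm, then the turn, a rotation vector about the world's x, y, z in rad. In form: [[hand, [x, y, z], [wx, wy, wz]], ...]. A call has 1 to 5 rows; each row is the pose to reach, as a shift and turn from the pose commanded when the call began; what a row does not reach only later rows make up. A row lasts 1/12 s, in which the tool goes at most 41.7 mm and 7.16 degrees, less where a joint would pass 70% of its speed; a pose out of reach is approached as far as the arm can. A call with a gripper value outside its range is refused whole. The fingers move at their own pace and stop on an object; FORCE is the grip in N (left out, the last holds). Time passes only in rows, so rows that repeat a pose let the fingers close. It gives the time, the measured TCP pose, the force and the opening at its end, in the units of the state.
- arm.get_obs(): the state, without advancing time (a new reading comes with each control period).
- arm.get_image(name): name is "scene" or "top" or "wrist"; returns the picture (384x512x3 uint8, red, green, blue); there is no depth.
- arm.calibration(name): a dict with "vertical_fov" (degrees; the focal length in pixels is half the picture's height over the tangent of half this angle, whatever the lens; pixels are square), "cx", "cy" (the principal point, pixels), "position" and "rotation" of the camera in the world; the wrist camera has in their place "T_tool_cam" (4x4, takes a point from camera to tool coordinates, whose origin is the TCP and whose axes are the tool frame's). Camera axes: x right, y down, z forward; pixel columns grow to the right and rows downward; lengths in m; the calibration is good to about 2 mm. A picture is of the moment at which its call begins: read the wrist's pose just before it. calibration takes no time and is no camera call.
- arm.hand_in(): hands the job in, once; it reports no verdict.
Trained networks look in the newest picture that a camera, given by its name, has taken for a name from the list of things; names that differ only in an ending like _2 or _b are one class to them, and where a whole thing is asked for, a point or a joint stands for the part that bears it (a point fixed in the world has none). Each returns a list of dicts, best first, with "conf" (0 to 1); they miss things now and then, are a little off and sometimes report something else, mostly with a low value. They report only what shows in the picture. A call takes as long as a camera call. They do not tell look-alikes from the thing itself.
- arm.search_frame(camera, label): "location" ([x, y, z] in m, in the coordinates of the camera as it stood for that picture, good to about 4 mm: the middle of the surface that is visible of it).
- arm.masks_of(camera, label): "region" (384x512 bool, what is visible of it).
- arm.spot_point(camera, label): "location" ([x, y, z] in m, in the coordinates of the camera as it stood for that picture, good to about 4 mm: a listed point, or the origin of a listed thing).
The state is a dict: "time": time; "joint_positions": joint angles; "dq": joint speeds; "joint_torque": joint torques, N m; "tcp_pos": TCP position; "orientation": TCP orientation; "contact_force": force on the tool from outside, world axes, zero at the start; "moment": the same for the moment, N m; "opening": opening from 0.0 (shut) to 1.0 (fully open).
Only numpy, scipy, OpenCV 4.12 (cv2) and the standard library are available. Lean on these libraries where they do the work, as an engineer would, in place of code of your own. Each camera call takes 0.05 s, during which the arm holds its last target.

## Working session

There is one attempt and no reset: what is moved stays moved. The work goes in short steps, Python scripts to look and compute and a shell command to move; the robot and the scene stay as the last step left them, time stands still between calls to the robot, and variables do not carry over. Pictures are saved under pics/ and viewed, and the job is handed in when it is done.

```bash
mkdir -p pics; cat > h.py <<'E'
from cell import arm
import numpy as np, cv2
def snap(cam,fn=None):
    o=arm.get_obs(); im=arm.get_image(cam)
    if fn: cv2.imwrite('pics/'+fn,cv2.cvtColor(im,cv2.COLOR_RGB2BGR))
    c=arm.calibration(cam)
    if 'T_tool_cam' in c:
        T=np.eye(4);T[:3,:3]=np.array(o['orientation']).reshape(3,3);T[:3,3]=o['tcp_pos'];T=T@np.array(c['T_tool_cam'])
    else:
        T=np.eye(4);T[:3,:3]=np.array(c['rotation']).reshape(3,3);T[:3,3]=c['position']
    f=192/np.tan(np.radians(c['vertical_fov'])/2)
    return im,(T,f,c['cx'],c['cy'])
def w(K,p): return K[0][:3,:3]@np.array(p)+K[0][:3,3]
def proj(K,P):
    q=K[0][:3,:3].T@(np.array(P)-K[0][:3,3]); return K[1]*q[0]/q[2]+K[2],K[1]*q[1]/q[2]+K[3]
def ray(K,u,v,z):
    d=K[0][:3,:3]@np.array([(u-K[2])/K[1],(v-K[3])/K[1],1]); o=K[0][:3,3]
    return o+d*(z-o[2])/d[2]
E
python3 - <<'E'
from h import *
np.set_printoptions(precision=4,suppress=True)
for cam in ['scene','top']:
    im,K=snap(cam,cam+'1.png'); print(cam,K)
    for l in ['cap_center','tin','rack','mat_center','pocket','holder','spout_tin_a']:
        print(l,[(round(d['conf'],2),w(K,d['location'])) for d in arm.spot_point(cam,l)])
print(arm.get_obs())
E
```

```text
scene (array([[-0.2607,  0.5774, -0.7737,  1.5793],
       [ 0.9654,  0.1627, -0.2039,  0.3003],
       [ 0.0081, -0.8001, -0.5999,  1.0305],
       [ 0.    ,  0.    ,  0.    ,  1.    ]]), np.float64(457.882772355641), 256.9425401839398, 190.86302029815207)
cap_center [(0.92, array([ 0.5141, -0.3008,  0.15  ])), (0.61, array([0.5582, 0.4977, 0.0042])), (0.56, array([ 0.3892, -0.3055,  0.0348]))]
tin [(0.63, array([ 0.5165, -0.3049,  0.0136]))]
rack [(0.63, array([ 0.5144, -0.3021, -0.003 ]))]
mat_center [(0.88, array([0.541 , 0.0157, 0.0015]))]
pocket [(0.96, array([0.1617, 0.3137, 0.0124])), (0.91, array([0.3551, 0.2442, 0.0112])), (0.58, array([0.5444, 0.2924, 0.0131])), (0.54, array([ 0.5426, -0.4834,  0.0019]))]
holder [(0.9, array([ 0.5425,  0.2896, -0.0002])), (0.79, array([ 0.1601,  0.3114, -0.0016]))]
spout_tin_a [(0.96, array([ 0.5185, -0.3515,  0.0146])), (0.81, array([ 0.5082, -0.2524,  0.0067]))]
top (array([[ 0.0098, -0.9877,  0.156 ,  0.2317],
       [-0.9999, -0.0091,  0.0055,  0.0095],
       [-0.004 , -0.156 , -0.9877,  1.4812],
       [ 0.    ,  0.    ,  0.    ,  1.
[... 502 characters left out ...]
29])), (0.63, array([ 0.5436,  0.2934, -0.0041]))]
spout_tin_a [(0.89, array([ 0.5158, -0.3495,  0.0136])), (0.67, array([ 0.5109, -0.2515,  0.0141]))]
{'time': 0.8, 'joint_positions': array([ 1.0615,  0.3068,  1.5064,  0.    ,  1.3284, -0.0735]), 'dq': array([ 0.0001,  0.0002,  0.    ,  0.0008,  0.    , -0.0012]), 'joint_torque': array([  0.0003, -45.7381, -25.2323,  -0.0002,   0.0008,  -0.    ]), 'tcp_pos': array([0.2428, 0.5213, 0.2313]), 'orientation': array([[ 0.4221,  0.9065,  0.    ],
       [ 0.9065, -0.4221,  0.0001],
       [ 0.0001, -0.    , -1.    ]]), 'contact_force': array([-0.6517,  0.2057, -0.0301]), 'moment': array([-0.032 , -0.0198,  0.0297]), 'opening': 0.9979120066550488}
```

View pics/scene1.png

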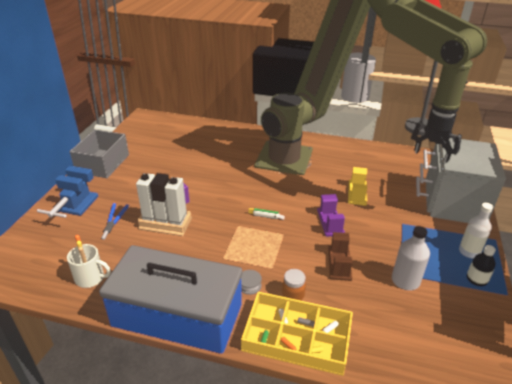

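View pics/top1.png

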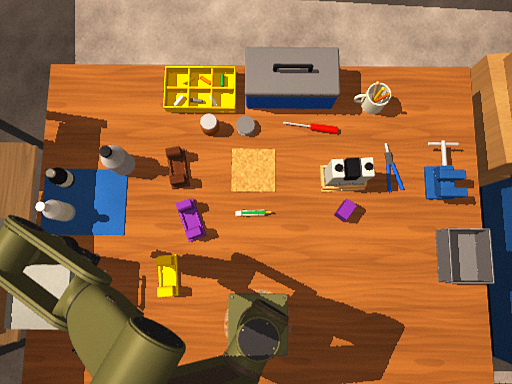

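The real cap is the black one in the rack's middle bay (scene (160,183), top (352,168)). The purple look-alike lies on the bench at top (347,211). The dark holder is at top (178,168), with the purple one at (190,220) and the yellow one at (168,275). Next I'll check close crops and work out yaws.

```bash
python3 - <<'E'
import cv2,numpy as np
s=cv2.imread('pics/scene1.png');t=cv2.imread('pics/top1.png')
a=cv2.resize(s[160:240,120:220],(400,320),interpolation=cv2.INTER_CUBIC)
b=cv2.resize(t[140:220,310:410],(400,320),interpolation=cv2.INTER_CUBIC)
c=cv2.resize(t[140:190,150:213],(400,320)[:2],interpolation=cv2.INTER_CUBIC)
cv2.imwrite('pics/crop1.png',np.vstack([np.hstack([a,b])]))
E
python3 - <<'E'
from h import *
for cam in ['top','scene']:
    im,K=snap(cam)
    for l in ['holder','rack','mat_center','cap_center','spout_tin_a']:
        for d in arm.masks_of(cam,l):
            m=d['region'].astype(np.uint8); ys,xs=np.nonzero(m)
            z={'holder':.05,'rack':.03,'mat_center':.003,'cap_center':.19,'spout_tin_a':.18}[l]
            r=np.array([ray(K,u,v,z)[:2] for u,v in zip(xs,ys)],np.float32)
            q=cv2.minAreaRect(r*1000)
            print(cam,l,round(d['conf'],2),m.sum(),(int(xs.mean()),int(ys.mean())),np.round(q[0]),np.round(q[1]),round(q[2],1))
E
```

```text
top holder 0.89 825 (167, 274) [164. 309.] [140.  72.] 4.7
top holder 0.8 725 (190, 219) [353. 235.] [141.  64.] 22.1
top holder 0.58 769 (177, 166) [540. 289.] [152.  68.] 10.4
top holder 0.31 357 (351, 168) [ 539. -330.] [79. 60.] 0.5
top holder 0.31 342 (209, 123) [697. 179.] [79. 69.] 45.1
top rack 0.91 338 (339, 184) [ 484. -285.] [176.  84.] 66.6
top rack 0.46 55 (344, 181) [ 492. -307.] [14. 43.] 0.5
top mat_center 0.79 1874 (253, 169) [541.  19.] [160. 158.] 0.5
top cap_center 0.75 358 (351, 167) [ 511. -294.] [76. 52.] 4.5
top cap_center 0.73 286 (344, 209) [ 376. -270.] [44. 68.] 54.0
top cap_center 0.6 787 (177, 167) [509. 262.] [139.  62.] 9.7
top spout_tin_a 0.87 369 (364, 170) [ 499. -340.] [ 57. 105.] 69.8
top spout_tin_a 0.77 500 (333, 171) [ 499. -240.] [88. 71.] 0.5
top spout_tin_a 0.74 345 (351, 168) [ 511. -298.] [51. 73.] 88.6
scene holder 0.95 980 (339, 257) [556. 290.] [205.  68.] 8.0
scene holder 0.9 782 (329, 214) [370. 234.] [213.  82.] 19.4
scene holder 0.84 562 (357, 186) [175. 309.] [226.  62.] 4.0
scene holder 0.71 265 (112, 220) [ 597. -443.] [161.  49.] 15.3
scene rack 0.79 534 (165, 225) [ 555. -284.] [115. 173.] 25.6
scene mat_center 0.89 1707 (253, 246) [541.  17.] [162. 158.] 0.0
scene mat_center 0.6 588 (145, 196) [ 395. -439.] [289.  61.] 27.0
scene cap_center 0.91 395 (158, 186) [ 554. -286.] [143.  54.] 18.5
scene cap_center 0.51 586 (164, 225) [ 717. -193.] [ 96. 146.] 23.3
scene spout_tin_a 0.78 607 (145, 196) [ 599. -312.] [239.  49.] 28.1
scene spout_tin_a 0.78 812 (175, 200) [ 588. -216.] [236.  56.] 27.6
scene spout_tin_a 0.63 1774 (253, 246) [720.  65.] [135. 140.] 90.0
```

View pics/crop1.png

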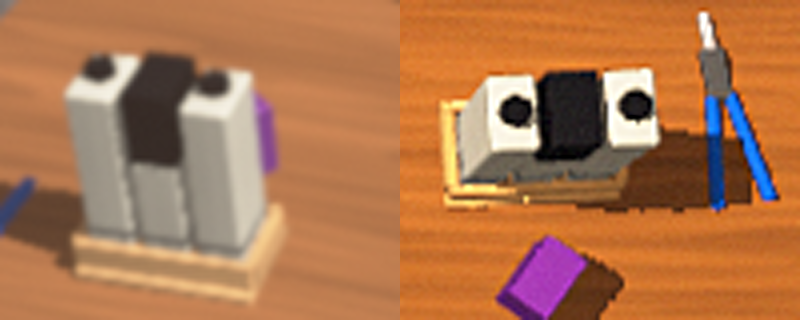

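Confirmed: the crop shows the black cap between the two white stoppered tins in the middle bay, and the purple look-alike lying at its right or below. I'll raise the arm and go over the holder for a wrist look on the way.

```bash
python3 -m jog '[[100,[0.5,-0.5,4],[0,0,0]],[100,[2,-2,8],[0,0,0]],[100,[4,-4,11],[0,0,0]],[100,[7,-6,13],[0,0,0]],[100,[10,-8,15],[0,0,0]]]'; python3 -m jog '[[100,[3,-3,0],[0,0,-0.1]],[100,[6,-6,0],[0,0,-0.2]],[100,[9,-9,0],[0,0,-0.3]],[100,[11,-12,0],[0,0,-0.4]],[100,[13,-14,0],[0,0,-0.5]]]';python3 -m jog '[[100,[1,0,0],[0,0,-0.1]],[100,[1,0,0],[0,0,-0.2]],[100,[1,0,0],[0,0,-0.3]],[100,[1,0,0],[0,0,-0.4]],[100,[1,0,0],[0,0,-0.4]]]'
python3 - <<'E'
from h import *
np.set_printoptions(precision=4,suppress=True)
im,K=snap('wrist','w1.png')
print(K[0])
for l in ['pocket','holder','flask','mat_center']:
    print(l,[(round(d['conf'],2),w(K,d['location'])) for d in arm.spot_point('wrist',l)])
E
```

```text
time: 1.82
tcp_pos: [0.3417, 0.4419, 0.3829]
orientation: [[0.42, 0.907, 0.002], [0.907, -0.42, 0.002], [0.003, 0.001, -1.0]]
contact_force: [0.1, 0.0, -0.2]
opening: 1.001
time: 2.23
tcp_pos: [0.4726, 0.2992, 0.3805]
orientation: [[0.809, 0.588, 0.0], [0.588, -0.809, -0.001], [-0.0, 0.001, -1.0]]
contact_force: [0.2, 0.6, 0.1]
opening: 0.999
time: 2.65
tcp_pos: [0.4815, 0.302, 0.3802]
orientation: [[0.973, 0.23, -0.0], [0.23, -0.973, -0.0], [-0.0, -0.0, -1.0]]
contact_force: [0.0, -0.0, 0.0]
opening: 0.994
[[ 0.9733  0.2211  0.0613  0.4653]
 [ 0.2294 -0.9374 -0.2622  0.3687]
 [-0.0005  0.2693 -0.9631  0.523 ]
 [ 0.      0.      0.      1.    ]]
pocket [(0.75, array([0.1643, 0.3146, 0.0132])), (0.61, array([0.541 , 0.2941, 0.017 ])), (0.58, array([0.353 , 0.2384, 0.0143]))]
holder [(0.8, array([0.3546, 0.241 , 0.0016])), (0.61, array([ 0.5429,  0.2941, -0.0021])), (0.56, array([ 0.1604,  0.317 , -0.0011])), (0.36, array([0.5386, 0.0197, 0.    ]))]
flask [(0.76, array([ 0.5536,  0.4979, -0.0014]))]
mat_center [(0.86, array([0.5342, 0.0195, 0.0057]))]
```

View pics/w1.png

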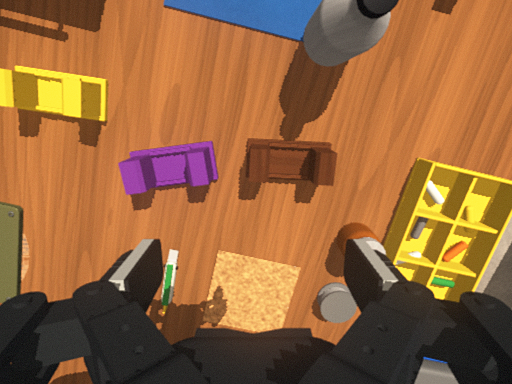

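```bash
cat >> h.py <<'E'
import itertools
def holderwire(x,y,a):
    R=np.array([[np.cos(a),-np.sin(a)],[np.sin(a),np.cos(a)]])
    def q(px,py,z): return np.r_[R@[px,py]+[x,y],z]
    L=[]
    for s in (-1,1):
        xi,xo=s*.0345,s*.0705; xi2=s*.0405
        for z in (.072,):
            c=[q(xi2,-.025,z),q(xo,-.025,z),q(xo,.025,z),q(xi2,.025,z)]
            L+= [(c[i],c[(i+1)%4]) for i in range(4)]
    c=[q(-.0345,-.023,.012),q(.0345,-.023,.012),q(.0345,.023,.012),q(-.0345,.023,.012)]
    L+= [(c[i],c[(i+1)%4]) for i in range(4)]
    c=[q(-.0705,-.033,0),q(.0705,-.033,0),q(.0705,.033,0),q(-.0705,.033,0)]
    L+= [(c[i],c[(i+1)%4]) for i in range(4)]
    return L
def overlay(im,K,L,box,s,fn,wire=True):
    u0,v0,u1,v1=box
    c=cv2.resize(cv2.cvtColor(im,cv2.COLOR_RGB2BGR)[v0:v1,u0:u1],None,fx=s,fy=s,interpolation=cv2.INTER_CUBIC)
    d=c.copy()
    for a,b in L:
        p=[tuple(int(round((k-o+.5)*s)) for k,o in zip(proj(K,P),(u0,v0))) for P in (a,b)]
        cv2.line(d,p[0],p[1],(0,255,0),1)
    cv2.imwrite('pics/'+fn,np.vstack([c,d]))
E
python3 - <<'E'
from h import *
im,K=snap('wrist')
im2=np.clip(im.astype(float)*2.2,0,255).astype(np.uint8)
overlay(im2,K,holderwire(.542,.294,np.radians(10)),(230,120,350,205),3.5,'w1o.png')
m=arm.masks_of('wrist','holder')
for d in m:
    ys,xs=np.nonzero(d['region']);print(d['conf'],xs.mean(),ys.mean())
E
```

```text
0.96 167.88590956887487 166.63643533123027
0.95 289.77039106145253 160.9041899441341
0.58 54.106583072100314 91.68652037617555
```

View pics/w1o.png

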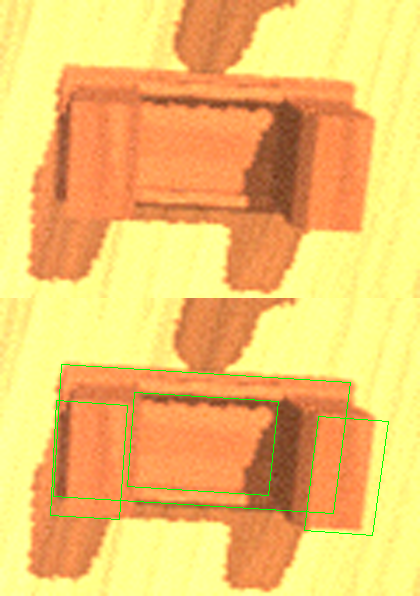

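```bash
python3 - <<'E'
from h import *
from scipy.optimize import least_squares
im,K=snap('wrist')
pk=[((62,67),(-.0705,.033,0)),((355,84),(.0705,.033,0)),((374,120),(.0645,.025,.072)),((361,231),(.0645,-.025,.072)),((62,214),(-.0645,-.025,.072)),((72,97),(-.0645,.025,.072))]
def f(p):
    x,y,a=p; r=[]
    for (u,v),(X,Y,Z) in pk:
        P=[x+np.cos(a)*X-np.sin(a)*Y,y+np.sin(a)*X+np.cos(a)*Y,Z]
        q=proj(K,P); r+=[q[0]+.5-(u/3.5+230),q[1]+.5-(v/3.5+120)]
    return np.array(r)
for sgn in [1]:
    s=least_squares(f,[.54,.29,.17*sgn]); print(s.x,np.degrees(s.x[2]),np.round(f(s.x),1))
im2=np.clip(im.astype(float)*2.2,0,255).astype(np.uint8)
L=holderwire(*s.x)
overlay(im2,K,L,(230,120,350,205),3.5,'w1p.png')
E
sed -i 's/s\*.0345,s\*.0705; xi2=s\*.0405/s*.0345,s*.0645; xi2=s*.0345/' h.py
python3 -m jog '[[100,[1,-2,-3],[0,0,0]],[100,[2,-4,-6],[0,0,0]],[100,[3,-6,-9],[0,0,0]],[100,[4,-7,-10],[0,0,-0.05]],[100,[4,-7,-10],[0,0,-0.05]]]'
python3 - <<'E'
from h import *
np.set_printoptions(precision=4,suppress=True)
im,K=snap('wrist','w2.png')
for l in ['pocket','holder']:
    print(l,[(round(d['conf'],2),w(K,d['location'])) for d in arm.spot_point('wrist',l)])
E
```

```text
[0.54229152 0.29527152 0.16984856] 9.731605526077699 [ 0.  -1.3 -1.1 -0.6  0.5 -0.  -0.4  0.8  0.8  0.2  0.   0.8]
time: 3.47
tcp_pos: [0.5208, 0.2295, 0.2766]
orientation: [[0.984, 0.181, -0.006], [0.181, -0.984, -0.004], [-0.006, 0.002, -1.0]]
contact_force: [0.7, 0.1, -0.1]
opening: 0.999
pocket [(0.91, array([0.5439, 0.2931, 0.0158])), (0.89, array([0.3547, 0.2429, 0.0119]))]
holder [(0.73, array([ 0.3535,  0.2393, -0.0002])), (0.58, array([ 0.5416,  0.2925, -0.0013]))]
```

View pics/w2.png

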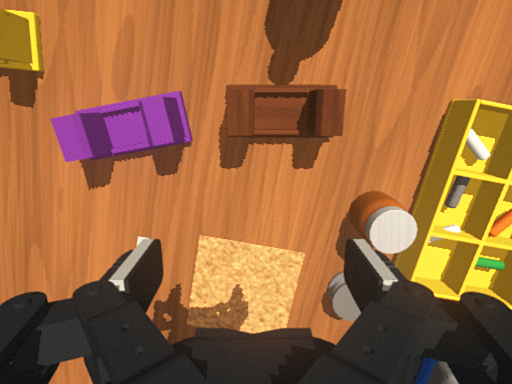

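```bash
python3 - <<'E'
from h import *
im,K=snap('wrist')
im2=np.clip(im.astype(float)*2.2,0,255).astype(np.uint8)
overlay(im2,K,holderwire(.5423,.2940,.17),(215,75,355,150),4,'w2o.png')
E
```

```text
(no output)
```

View pics/w2o.png

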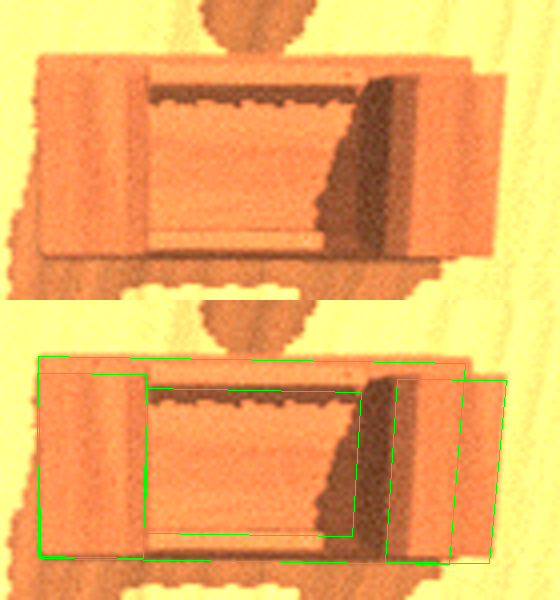

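The refined holder pose is about (0.543, 0.2943) with yaw 0.18. Now to the rack.

```bash
python3 -m jog '[[100,[0,-3,2],[0,0,0]],[100,[0,-7,5],[0,0,0]],[100,[0,-11,8],[0,0,0]],[100,[0,-15,10],[0,0,0]],[100,[0,-19,11],[0,0,0]]]';python3 -m jog '[[100,[0,-4,0],[0,0,0]],[100,[0,-8,0],[0,0,-0.02]],[100,[0,-12,0],[0,0,-0.04]],[100,[0,-16,0],[0,0,-0.06]],[100,[0,-20,0],[0,0,-0.1]]]';python3 -m jog '[[100,[0,-4,0],[0,0,0]],[100,[0,-8,0],[0,0,0]],[100,[0,-12,0],[0,0,0]],[100,[0,-15,0],[0,0,0]],[100,[0,-15,0],[0,0,0]]]'
python3 - <<'E'
from h import *
np.set_printoptions(precision=4,suppress=True)
im,K=snap('wrist','w3.png')
for l in ['cap_center','tin','spout_tin_a','mat_center']:
    print(l,[(round(d['conf'],2),w(K,d['location'])) for d in arm.spot_point('wrist',l)])
E
```

```text
time: 4.08
tcp_pos: [0.5221, 0.0602, 0.3889]
orientation: [[0.982, 0.188, 0.007], [0.188, -0.982, 0.001], [0.007, 0.0, -1.0]]
contact_force: [0.6, -1.4, 0.5]
opening: 1.003
time: 4.5
tcp_pos: [0.5216, -0.1409, 0.3866]
orientation: [[0.996, 0.086, 0.004], [0.086, -0.996, -0.001], [0.004, 0.001, -1.0]]
contact_force: [0.7, 0.4, 0.5]
opening: 1.0
time: 4.92
tcp_pos: [0.5219, -0.2954, 0.3852]
orientation: [[0.997, 0.081, 0.002], [0.082, -0.997, -0.005], [0.002, 0.005, -1.0]]
contact_force: [0.3, 0.2, 0.8]
opening: 1.001
cap_center [(0.92, array([ 0.5158, -0.301 ,  0.1555])), (0.63, array([ 0.3889, -0.3038,  0.0348]))]
tin []
spout_tin_a [(0.72, array([ 0.5157, -0.2502,  0.0102])), (0.68, array([ 0.5188, -0.3501,  0.0093]))]
mat_center []
```

View pics/w3.png

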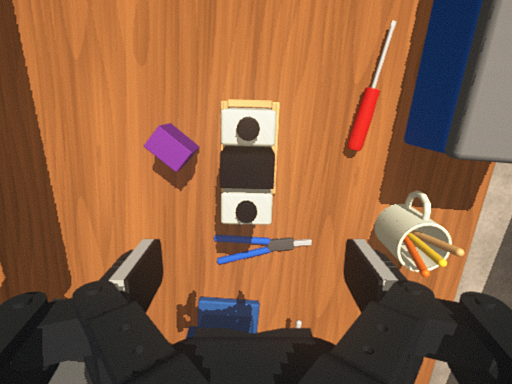

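```bash
cat >> h.py <<'E'
def boxwire(x,y,a,lx,ly,z):
    c=[np.array([x+np.cos(a)*X-np.sin(a)*Y,y+np.sin(a)*X+np.cos(a)*Y,z]) for X,Y in [(-lx/2,-ly/2),(lx/2,-ly/2),(lx/2,ly/2),(-lx/2,ly/2)]]
    return [(c[i],c[(i+1)%4]) for i in range(4)]
E
python3 - <<'E'
from h import *
im,K=snap('wrist')
im2=np.clip(im.astype(float)*1.3+20,0,255).astype(np.uint8)
x,y,a=.515,-.301,.06
L=boxwire(x,y,a,.062,.04,.19)
for s in(-.048,.048): L+=boxwire(x-np.sin(a)*s,y+np.cos(a)*s,a,.062,.04,.182)
overlay(im2,K,L,(200,90,300,240),3.8,'w3o.png')
i=cv2.imread('pics/w3o.png'); h=i.shape[0]//2; cv2.imwrite('pics/w3o.png',np.hstack([i[:h],i[h:]]))
E
```

```text
(no output)
```

View pics/w3o.png

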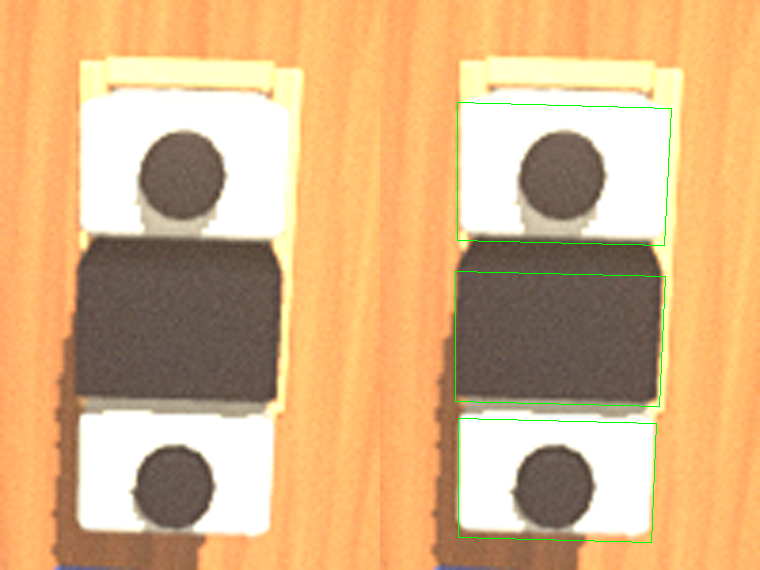

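The overlay fits. Cap centre is about (0.5146, −0.300), yaw 0.065. Descending to just above it first.

```bash
python3 -m jog '[[100,[-0.3,-0.2,-4],[0,0,-0.01]],[100,[-0.7,-0.5,-8],[0,0,-0.015]],[100,[-0.7,-0.5,-12],[0,0,-0.015]],[100,[-0.7,-0.5,-16],[0,0,-0.015]],[100,[-0.7,-0.5,-16],[0,0,-0.015]]]' 40
python3 - <<'E'
from h import *
np.set_printoptions(precision=4,suppress=True)
im,K=snap('wrist','w4.png'); print(arm.get_obs()['tcp_pos'])
print([(round(d['conf'],2),w(K,d['location'])) for d in arm.spot_point('wrist','cap_center')])
E
```

```text
time: 5.63
tcp_pos: [0.5092, -0.2901, 0.2165]
orientation: [[0.997, 0.072, -0.014], [0.072, -0.997, 0.009], [-0.013, -0.01, -1.0]]
contact_force: [-0.7, -0.2, -0.5]
opening: 0.999
[ 0.5115 -0.2917  0.2206]
[(0.86, array([ 0.3893, -0.3036,  0.0348]))]
```

View pics/w4.png

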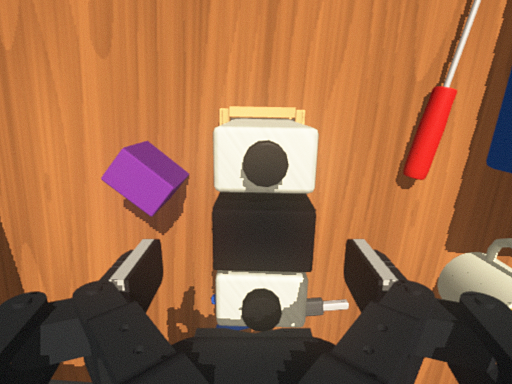

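The view shows the jaws straddling the cap along x, with the cap at (264,232). I'll let it settle and read again.

```bash
python3 -m jog '[[100,[0,0,0],[0,0,0]],[100,[0,0,0],[0,0,0]],[100,[0,0,0],[0,0,0]]]'
python3 - <<'E'
from h import *
im,K=snap('wrist')
im2=np.clip(im.astype(float)*1.3+20,0,255).astype(np.uint8)
x,y,a=.5146,-.300,.065
overlay(im2,K,boxwire(x,y,a,.062,.04,.19),(190,180,340,290),3,'w4o.png')
print(arm.get_obs()['tcp_pos'])
E
```

```text
time: 5.98
tcp_pos: [0.5162, -0.2961, 0.2276]
orientation: [[0.998, 0.07, 0.005], [0.07, -0.998, -0.003], [0.005, 0.004, -1.0]]
contact_force: [0.2, 0.0, 0.5]
opening: 0.998
[ 0.51579671 -0.29598412  0.22707088]
```

View pics/w4o.png

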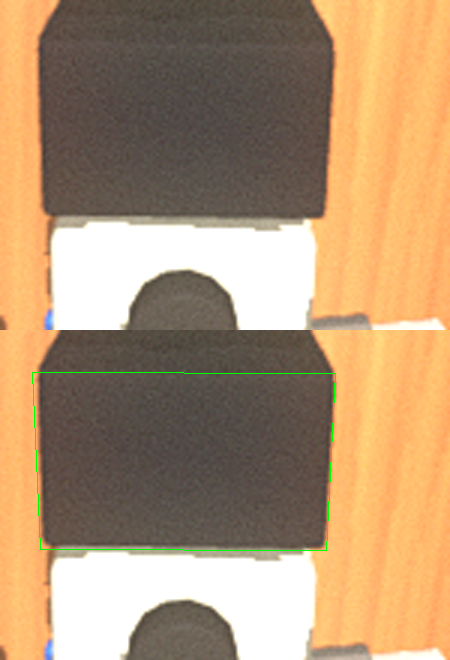

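The wire fits the cap top within about 1 mm. Correct by (−0.1, −0.4) cm and descend 8.5 cm gently.

```bash
python3 -m jog '[[100,[-0.1,-0.4,-1],[0,0,0]],[100,[-0.1,-0.4,-2.2],[0,0,0]],[100,[-0.1,-0.4,-3.5],[0,0,0]],[100,[-0.1,-0.4,-4.8],[0,0,0]],[100,[-0.1,-0.4,-6],[0,0,0]]]' 40; python3 -m jog '[[100,[0,0,-1],[0,0,0]],[100,[0,0,-1.8],[0,0,0]],[100,[0,0,-2.3],[0,0,0]],[100,[0,0,-2.5],[0,0,0]],[100,[0,0,-2.5],[0,0,0]]]';python3 -m jog '[[100,[0,0,0],[0,0,0]],[90,[0,0,0],[0,0,0]],[82,[0,0,0],[0,0,0]],[76,[0,0,0],[0,0,0]],[73,[0,0,0],[0,0,0]]]'
```

```text
time: 6.45
tcp_pos: [0.5131, -0.2996, 0.1636]
orientation: [[0.998, 0.07, 0.0], [0.07, -0.998, -0.0], [0.0, 0.0, -1.0]]
contact_force: [-0.7, -0.8, 0.7]
opening: 0.998
time: 6.87
tcp_pos: [0.5132, -0.2992, 0.1389]
orientation: [[0.998, 0.07, -0.0], [0.07, -0.998, 0.0], [-0.0, -0.0, -1.0]]
contact_force: [0.1, 0.2, -0.1]
opening: 1.006
time: 7.28
tcp_pos: [0.5139, -0.2993, 0.1399]
orientation: [[0.998, 0.07, 0.001], [0.07, -0.998, -0.001], [0.001, 0.001, -1.0]]
contact_force: [0.8, 0.6, 0.7]
opening: 0.737
```

```bash
python3 -m jog '[[70,[0,0,0],[0,0,0]],[66,[0,0,0],[0,0,0]],[60,[0,0,0],[0,0,0]],[50,[0,0,0],[0,0,0]],[50,[0,0,0],[0,0,0]]]' 40
python3 - <<'E'
from h import *
im,K=snap('wrist','w5.png')
E
```

```text
time: 7.7
tcp_pos: [0.5138, -0.2995, 0.14]
orientation: [[0.998, 0.07, 0.001], [0.07, -0.998, -0.001], [0.001, 0.001, -1.0]]
contact_force: [1.2, 0.2, 5.4]
opening: 0.717
```

View pics/w5.png

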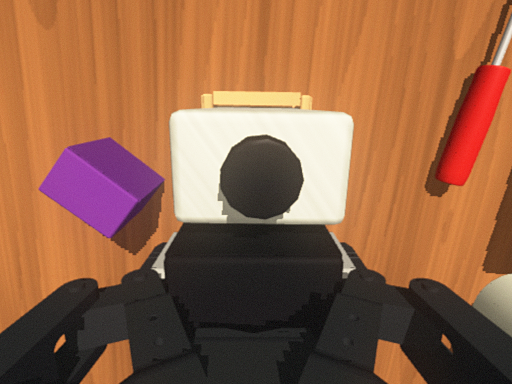

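Gripped (0.717 opening), with the pads on both ends of the cap at about (160–350, 260). Lifting straight up.

```bash
python3 -m jog '[[50,[0,0,0.3],[0,0,0]],[50,[0,0,0.8],[0,0,0]],[50,[0,0,1.5],[0,0,0]],[50,[0,0,2.3],[0,0,0]],[50,[0,0,3.1],[0,0,0]]]' 40;python3 -m jog '[[50,[0,0,1],[0,0,0]],[50,[0,0,2],[0,0,0]],[50,[0,0,3.2],[0,0,0]],[50,[0,0,4.6],[0,0,0]],[50,[0,0,6],[0,0,0]]]'; python3 -m jog '[[50,[0,0,1.5],[0,0,0]],[50,[0,0,3],[0,0,0]],[50,[0,0,4],[0,0,0]],[50,[0,0,4.5],[0,0,0]],[50,[0,0,4.5],[0,0,0]]]'
python3 - <<'E'
from h import *
im,K=snap('scene','s2.png'); snap('wrist','w6.png')
a=cv2.imread('pics/s2.png')[90:260,60:300];cv2.imwrite('pics/s2c.png',cv2.resize(a,None,fx=2.5,fy=2.5))
E
```

```text
time: 8.17
tcp_pos: [0.5132, -0.2991, 0.1709]
orientation: [[0.998, 0.07, -0.0], [0.07, -0.998, 0.0], [-0.0, -0.0, -1.0]]
contact_force: [-0.8, 0.5, -1.1]
opening: 0.72
time: 8.58
tcp_pos: [0.5129, -0.2991, 0.2317]
orientation: [[0.998, 0.07, -0.0], [0.07, -0.998, -0.0], [-0.0, 0.0, -1.0]]
contact_force: [0.3, -0.5, -0.5]
opening: 0.724
time: 9.0
tcp_pos: [0.5138, -0.2996, 0.2771]
orientation: [[0.998, 0.07, 0.002], [0.07, -0.998, -0.002], [0.002, 0.002, -1.0]]
contact_force: [-0.0, 0.3, -1.0]
opening: 0.726
```

View pics/s2c.png

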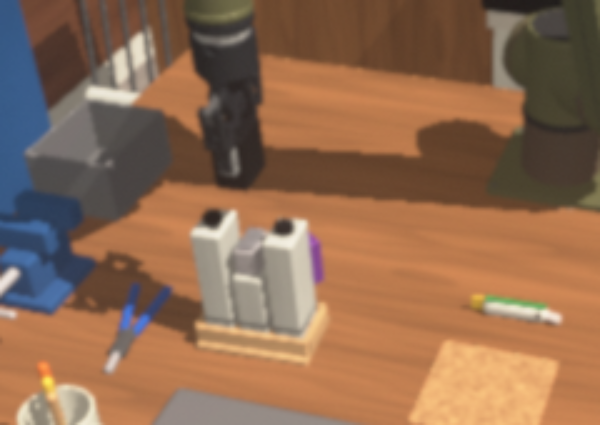

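View pics/w6.png

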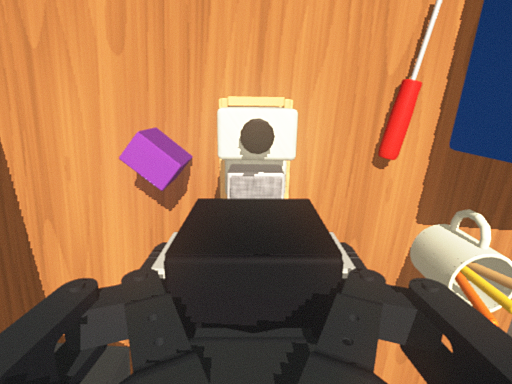

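The cap is clear, and the tin with its steel neck is still in its bay (wrist (256,182)). Carrying the cap to the mat.

```bash
python3 -m jog '[[50,[0,2,0],[0,0,0]],[50,[0.5,5,0],[0,0,0.02]],[50,[1,8.5,0],[0,0,0.04]],[50,[1.5,12,0],[0,0,0.06]],[50,[2,15.5,0],[0,0,0.08]]]' 40; python3 -m jog '[[50,[0,3.5,0],[0,0,0.03]],[50,[0,7,-1],[0,0,0.03]],[50,[0.1,10.5,-3],[0,0,0.03]],[50,[0.1,13.5,-5],[0,0,0.03]],[50,[0.1,16.3,-7],[0,0,0.03]]]';python3 -m jog '[[50,[0,0,-3],[0,0,0]],[50,[0,0,-6],[0,0,0]],[50,[0,0,-9],[0,0,0]],[50,[0,0,-12],[0,0,0]],[50,[0,0,-14],[0,0,0]]]';python3 -m jog '[[50,[0,0,-0.3],[0,0,0]],[50,[0,0,-0.5],[0,0,0]],[50,[0,0,-0.5],[0,0,0]]]'
```

```text
time: 9.52
tcp_pos: [0.5325, -0.1427, 0.2739]
orientation: [[0.989, 0.149, -0.003], [0.149, -0.989, 0.001], [-0.002, -0.001, -1.0]]
contact_force: [1.2, -0.1, -1.4]
opening: 0.721
time: 9.93
tcp_pos: [0.5333, 0.0208, 0.2038]
orientation: [[0.984, 0.18, -0.001], [0.18, -0.984, 0.0], [-0.001, -0.001, -1.0]]
contact_force: [0.5, -0.1, -0.9]
opening: 0.72
time: 10.35
tcp_pos: [0.5316, 0.0192, 0.0618]
orientation: [[0.984, 0.18, -0.006], [0.18, -0.984, 0.0], [-0.005, -0.001, -1.0]]
contact_force: [-0.9, 0.5, -0.9]
opening: 0.719
time: 10.6
tcp_pos: [0.5344, 0.0188, 0.0602]
orientation: [[0.984, 0.179, -0.001], [0.179, -0.984, 0.0], [-0.001, -0.0, -1.0]]
contact_force: [0.3, 0.2, -1.3]
opening: 0.72
```

```bash
python3 -m jog '[[50,[0,0,-0.8],[0,0,0]],[50,[0,0,-1.6],[0,0,0]],[50,[0,0,-2.4],[0,0,0]],[50,[0,0,-3.0],[0,0,0]],[50,[0,0,-3.2],[0,0,0]]]'; python3 -m jog '[[50,[0,0,0],[0,0,0]],[50,[0,0,-0.1],[0,0,0]],[50,[0,0,-0.1],[0,0,0]]]';python3 -m jog '[[50,[0,0,-0.1],[0,0,0]],[50,[0,0,-0.2],[0,0,0]],[50,[0,0,-0.2],[0,0,0]]]'
```

```text
time: 11.02
tcp_pos: [0.5336, 0.0188, 0.0273]
orientation: [[0.984, 0.179, -0.001], [0.179, -0.984, 0.0], [-0.001, -0.0, -1.0]]
contact_force: [0.6, -0.5, -0.4]
opening: 0.721
time: 11.27
tcp_pos: [0.5345, 0.0188, 0.0273]
orientation: [[0.984, 0.179, 0.0], [0.179, -0.984, -0.0], [0.0, 0.0, -1.0]]
contact_force: [-0.2, -0.3, -1.0]
opening: 0.723
time: 11.52
tcp_pos: [0.5343, 0.0188, 0.0253]
orientation: [[0.984, 0.179, 0.0], [0.179, -0.984, -0.0], [0.0, 0.0, -1.0]]
contact_force: [-0.3, -0.1, -0.5]
opening: 0.723
```

```bash
python3 -m jog '[[50,[0,0,-0.1],[0,0,0]],[50,[0,0,-0.1],[0,0,0]]]'; python3 -m jog '[[50,[0,0,-0.1],[0,0,0]],[50,[0,0,-0.1],[0,0,0]]]';python3 -m jog '[[50,[0,0,-0.1],[0,0,0]],[50,[0,0,-0.1],[0,0,0]]]'
```

```text
time: 11.68
tcp_pos: [0.5343, 0.0188, 0.0243]
orientation: [[0.984, 0.179, -0.0], [0.179, -0.984, 0.0], [-0.0, -0.0, -1.0]]
contact_force: [-0.5, -0.3, -1.3]
opening: 0.723
time: 11.85
tcp_pos: [0.5342, 0.0188, 0.0232]
orientation: [[0.984, 0.179, -0.0], [0.179, -0.984, 0.0], [-0.0, -0.0, -1.0]]
contact_force: [-0.0, -0.5, -1.5]
opening: 0.719
time: 12.02
tcp_pos: [0.5343, 0.0189, 0.023]
orientation: [[0.984, 0.179, 0.0], [0.179, -0.984, -0.0], [0.0, 0.0, -1.0]]
contact_force: [-0.7, -0.4, 4.9]
opening: 0.724
```

Contact (+4.9 N, TCP z 0.023 as predicted). Opening gently.

```bash
python3 -m jog '[[70,[0,0,0],[0,0,0]],[73,[0,0,0],[0,0,0]],[76,[0,0,0],[0,0,0]],[80,[0,0,0],[0,0,0]],[88,[0,0,0],[0,0,0]]]' ; python3 -m jog '[[100,[0,0,0],[0,0,0]],[100,[0,0,0],[0,0,0]],[100,[0,0,0.5],[0,0,0]],[100,[0,0,1.5],[0,0,0]],[100,[0,0,3],[0,0,0]]]'
python3 - <<'E'
from h import *
snap('wrist','w7.png')
E
```

```text
time: 12.43
tcp_pos: [0.5343, 0.0188, 0.0222]
orientation: [[0.984, 0.179, -0.0], [0.179, -0.984, 0.0], [-0.0, -0.0, -1.0]]
contact_force: [-0.1, 0.8, 0.0]
opening: 0.877
time: 12.85
tcp_pos: [0.5333, 0.0188, 0.0522]
orientation: [[0.984, 0.179, -0.003], [0.179, -0.984, 0.0], [-0.003, -0.001, -1.0]]
contact_force: [-0.1, 0.1, 1.0]
opening: 0.995
```

View pics/w7.png

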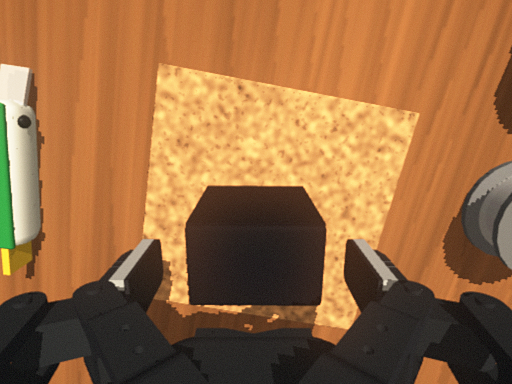

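The cap stands upright and released on the mat at (256,245). Rising and turning a quarter turn.

```bash
python3 -m jog '[[100,[0,0,2],[0,0,0]],[100,[0,0,4.5],[0,0,0]],[100,[0,0,7],[0,0,0.1]],[100,[0,0,9],[0,0,0.2]],[100,[0,0,10],[0,0,0.3]]]'; python3 -m jog '[[100,[0,0,0],[0,0,0.12]],[100,[0,0,0],[0,0,0.24]],[100,[0,0,0],[0,0,0.36]],[100,[0,0,0],[0,0,0.48]],[100,[0,0,0],[0,0,0.6]]]';python3 -m jog '[[100,[0,0,0],[0,0,0.12]],[100,[0,0,0],[0,0,0.24]],[100,[0,0,0],[0,0,0.36]],[100,[0,0,0],[0,0,0.48]],[100,[0,0,0],[0,0,0.6]]]';python3 -m jog '[[100,[0,0,0],[0,0,0.07]],[100,[0,0,0],[0,0,0.07]],[100,[0,0,0],[0,0,0.07]],[100,[0,0,0],[0,0,0.07]]]'
python3 - <<'E'
from h import *
im,K=snap('wrist','w8.png');print(arm.get_obs()['tcp_pos'])
im2=np.clip(im.astype(float)*1.6+20,0,255).astype(np.uint8)
print([(round(d['conf'],2),w(K,d['location']).round(4)) for d in arm.spot_point('wrist','cap_center')])
overlay(im2,K,boxwire(.5343,.0188,.18,.062,.04,.073),(170,120,350,290),1.7,'w8o.png')
E
```

```text
time: 13.32
tcp_pos: [0.5361, 0.0188, 0.1558]
orientation: [[0.885, 0.466, 0.006], [0.466, -0.885, -0.0], [0.005, 0.003, -1.0]]
contact_force: [0.2, -0.5, -0.2]
opening: 0.999
time: 13.73
tcp_pos: [0.5344, 0.0189, 0.153]
orientation: [[0.466, 0.885, 0.001], [0.885, -0.466, -0.0], [0.0, 0.001, -1.0]]
contact_force: [-0.6, 0.6, 0.1]
opening: 0.997
time: 14.15
tcp_pos: [0.5344, 0.0188, 0.1529]
orientation: [[-0.115, 0.993, 0.001], [0.993, 0.115, -0.0], [-0.0, 0.001, -1.0]]
contact_force: [-0.2, 0.2, -0.5]
opening: 1.002
time: 14.48
tcp_pos: [0.5343, 0.0188, 0.1526]
orientation: [[-0.176, 0.984, 0.001], [0.984, 0.176, -0.0], [-0.0, 0.0, -1.0]]
contact_force: [-0.5, -0.3, -0.1]
opening: 1.002
[0.53432198 0.01883392 0.15252201]
[]
```

View pics/w8.png

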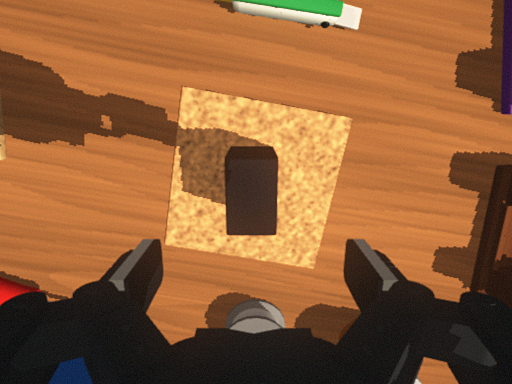

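View pics/w8o.png

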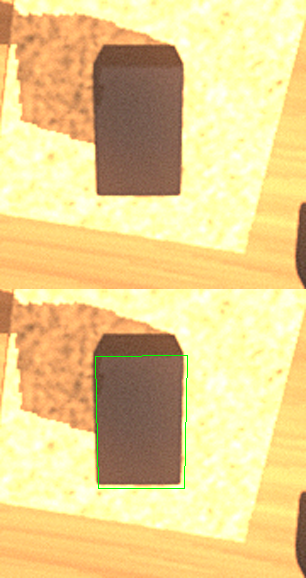

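The cap shows at wrist (252,190), within about 1.5 mm of where it was set. Descending with the jaws across its width.

```bash
python3 -m jog '[[100,[-0.1,-0.1,-1],[0,0,0]],[100,[-0.1,-0.1,-3],[0,0,0]],[100,[-0.1,-0.1,-5],[0,0,0]],[100,[-0.1,-0.1,-7],[0,0,0]],[100,[-0.1,-0.1,-9],[0,0,0]]]'; python3 -m jog '[[100,[0,0,-1.2],[0,0,0]],[100,[0,0,-2.4],[0,0,0]],[100,[0,0,-3.2],[0,0,0]],[100,[0,0,-3.6],[0,0,0]],[90,[0,0,-3.6],[0,0,0]]]';python3 -m jog '[[80,[0,0,0],[0,0,0]],[70,[0,0,0],[0,0,0]],[62,[0,0,0],[0,0,0]],[56,[0,0,0],[0,0,0]],[52,[0,0,0],[0,0,0]]]'
python3 - <<'E'
from h import *
snap('wrist','w9.png')
E
```

```text
time: 15.0
tcp_pos: [0.533, 0.0178, 0.0609]
orientation: [[-0.178, 0.984, -0.0], [0.984, 0.178, -0.0], [-0.0, -0.0, -1.0]]
contact_force: [0.2, -0.3, -0.3]
opening: 1.005
time: 15.42
tcp_pos: [0.5325, 0.0178, 0.0252]
orientation: [[-0.178, 0.984, -0.002], [0.984, 0.178, 0.0], [0.0, -0.002, -1.0]]
contact_force: [-0.6, 0.1, -0.2]
opening: 0.904
time: 15.83
tcp_pos: [0.5337, 0.0178, 0.0269]
orientation: [[-0.178, 0.984, 0.001], [0.984, 0.178, -0.0], [-0.0, 0.001, -1.0]]
contact_force: [-0.1, 0.5, 0.5]
opening: 0.523
```

View pics/w9.png

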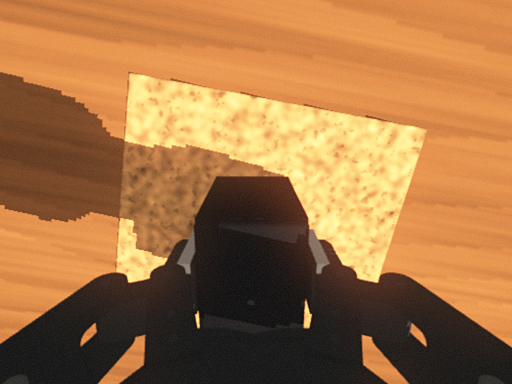

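Jaws straddle the narrow width with small even gaps. Closing at moderate force.

```bash
python3 -m jog '[[49,[0,0,0],[0,0,0]],[46,[0,0,0],[0,0,0]],[42,[0,0,0],[0,0,0]],[35,[0,0,0],[0,0,0]],[30,[0,0,0],[0,0,0]]]' 40; python3 -m jog '[[30,[0,0,0.3],[0,0,0]],[30,[0,0,0.8],[0,0,0]],[30,[0,0,1.6],[0,0,0]],[30,[0,0,2.6],[0,0,0]],[30,[0,0,3.8],[0,0,0]]]';python3 -m jog '[[30,[0,0,1.5],[0,0,0]],[30,[0,0,3],[0,0,0]],[30,[0,0,5],[0,0,0]],[30,[0,0,7],[0,0,0]],[30,[0,0,9],[0,0,0]]]'
python3 - <<'E'
from h import *
snap('wrist','w10.png')
E
```

```text
time: 16.3
tcp_pos: [0.5335, 0.0178, 0.0266]
orientation: [[-0.178, 0.984, 0.0], [0.984, 0.178, -0.0], [-0.0, 0.0, -1.0]]
contact_force: [-0.2, 1.5, 5.9]
opening: 0.466
time: 16.72
tcp_pos: [0.533, 0.0179, 0.0648]
orientation: [[-0.178, 0.984, -0.001], [0.984, 0.178, 0.0], [0.0, -0.001, -1.0]]
contact_force: [0.2, -0.5, -1.0]
opening: 0.465
time: 17.13
tcp_pos: [0.5331, 0.0179, 0.1561]
orientation: [[-0.178, 0.984, 0.001], [0.984, 0.178, -0.0], [-0.0, 0.0, -1.0]]
contact_force: [0.4, -0.1, -0.6]
opening: 0.461
```

View pics/w10.png

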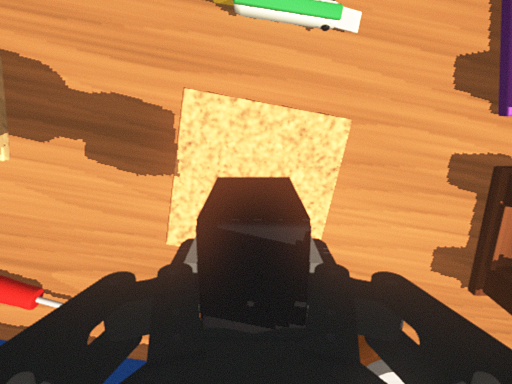

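Held and lifted. Moving over the pocket at this height.

```bash
python3 -m jog '[[30,[0.1,2,0],[0,0,0]],[30,[0.2,5,0],[0,0,0]],[30,[0.4,8.5,0],[0,0,0]],[30,[0.6,12,0],[0,0,0]],[30,[0.8,15.5,0],[0,0,0]]]'; python3 -m jog '[[30,[0.1,3,0],[0,0,0]],[30,[0.1,6,0],[0,0,0]],[30,[0.1,9,0],[0,0,0]],[30,[0.1,11,0],[0,0,0]],[30,[0.1,12.1,0],[0,0,0]]]';python3 -m jog '[[30,[0,0,0],[0,0,0]],[30,[0,0,0],[0,0,0]],[30,[0,0,0],[0,0,0]]]'
python3 - <<'E'
from h import *
im,K=snap('wrist','w11.png')
o=arm.get_obs();print(o['tcp_pos'])
im2=np.clip(im.astype(float)*2.2,0,255).astype(np.uint8)
overlay(im2,K,holderwire(.543,.2943,.18),(150,60,370,300),1.25,'w11o.png')
im,K=snap('top','t11.png')
im2=np.clip(im.astype(float)*2,0,255).astype(np.uint8)
overlay(im2,K,holderwire(.543,.2943,.18),(140,120,220,200),3.7,'t11o.png')
im,K=snap('scene','s11.png')
im2=np.clip(im.astype(float)*2,0,255).astype(np.uint8)
overlay(im2,K,holderwire(.543,.2943,.18),(300,200,380,300),3,'s11o.png')
A=[cv2.imread('pics/%s11o.png'%k) for k in 'wts']
H=max(a.shape[0] for a in A);c=np.hstack([cv2.copyMakeBorder(a,0,H-a.shape[0],0,0,0) for a in A]);print(c.shape)
cv2.imwrite('pics/c11.png',c)
E
```

```text
time: 17.6
tcp_pos: [0.5412, 0.1741, 0.1549]
orientation: [[-0.177, 0.984, 0.001], [0.984, 0.177, 0.0], [-0.0, 0.001, -1.0]]
contact_force: [-0.2, 0.1, -0.4]
opening: 0.46
time: 18.02
tcp_pos: [0.5421, 0.2967, 0.1546]
orientation: [[-0.18, 0.984, 0.001], [0.984, 0.18, 0.001], [0.001, 0.001, -1.0]]
contact_force: [-0.0, 0.1, -1.0]
opening: 0.461
time: 18.27
tcp_pos: [0.542, 0.2924, 0.1542]
orientation: [[-0.178, 0.984, -0.001], [0.984, 0.178, -0.001], [-0.001, -0.001, -1.0]]
contact_force: [0.4, -0.9, -0.6]
opening: 0.462
[0.54214908 0.2922262  0.15427596]
(600, 811, 3)
```

View pics/c11.png

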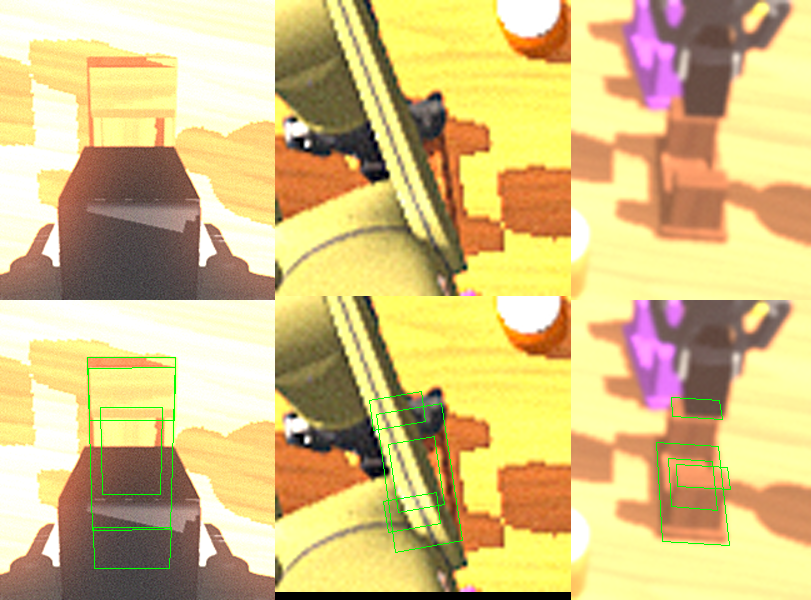

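The wrist overlay fits the holder laterally within a pixel or so. I'll shift y by +0.2 cm and descend to just above the cheeks.

```bash
python3 -m jog '[[30,[0,0.1,-1],[0,0,0]],[30,[0.05,0.2,-2],[0,0,0]],[30,[0.05,0.2,-3.5],[0,0,0]],[30,[0.05,0.2,-4.7],[0,0,0]],[30,[0.05,0.2,-5.2],[0,0,0]]]';python3 -m jog '[[30,[0,0,0],[0,0,0]],[30,[0,0,0],[0,0,0]],[30,[0,0,0],[0,0,0]],[30,[0,0,0],[0,0,0]]]'
python3 - <<'E'
from h import *
im,K=snap('wrist','w12.png')
o=arm.get_obs();print(o['tcp_pos'])
a=.18;x,y=.543,.2943
overlay(im,K,holderwire(x,y,a)+boxwire(.5425,.2943,.178,.062,.04,.153-.052),(150,40,370,300),1.15,'w12o.png')
im,K=snap('scene')
im2=np.clip(im.astype(float)*2,0,255).astype(np.uint8)
overlay(im2,K,holderwire(x,y,a),(290,190,390,290),3,'s12o.png')
A=[cv2.imread('pics/%s12o.png'%k) for k in 'ws']
H=max(a.shape[0] for a in A);c=np.hstack([cv2.copyMakeBorder(a,0,H-a.shape[0],0,0,0) for a in A]);print(c.shape)
cv2.imwrite('pics/c12.png',c)
E
```

```text
time: 18.83
tcp_pos: [0.5412, 0.2947, 0.0993]
orientation: [[-0.178, 0.984, -0.004], [0.984, 0.178, -0.002], [-0.001, -0.005, -1.0]]
contact_force: [-0.3, -0.4, -2.0]
opening: 0.463
time: 19.17
tcp_pos: [0.5434, 0.2961, 0.103]
orientation: [[-0.178, 0.984, 0.001], [0.984, 0.178, 0.001], [0.0, 0.002, -1.0]]
contact_force: [0.1, -0.2, -1.0]
opening: 0.461
[0.54337411 0.29609726 0.10305396]
(600, 553, 3)
```

View pics/c12.png

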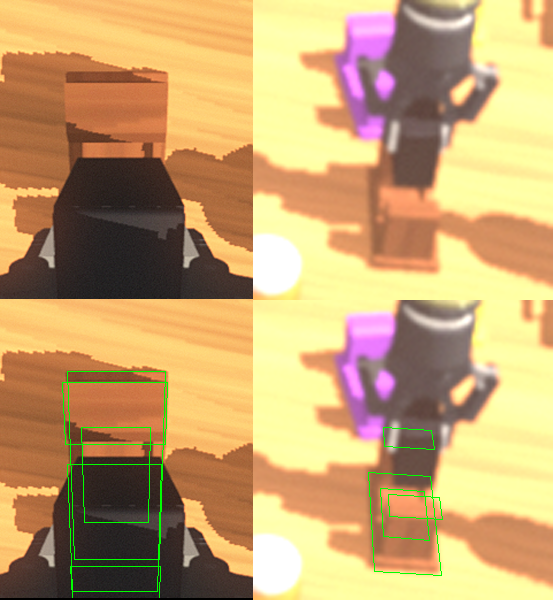

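```bash
python3 -m jog '[[30,[0,0,0],[0,0,0]],[30,[0,0,0],[0,0,0]],[30,[0,0,0],[0,0,0]]]'
python3 - <<'E'
from h import *
im,K=snap('wrist','w13.png')
p=arm.get_obs()['tcp_pos'];print(p)
cv2.imwrite('pics/w13c.png',cv2.resize(cv2.cvtColor(im,cv2.COLOR_RGB2BGR)[90:230,190:310],None,fx=5,fy=4,interpolation=cv2.INTER_CUBIC))
a=.178
def loc(c,X,Y,z): return [c[0]+np.cos(a)*X-np.sin(a)*Y,c[1]+np.sin(a)*X+np.cos(a)*Y,z]
zb=p[2]-.0236
for n,P in [('cap far bottom',loc(p,-.031,-.02,zb)),('cap far bot',loc(p,-.031,.02,zb)),('cap far top',loc(p,-.031,-.02,zb+.07)),('cap far top',loc(p,-.031,.02,zb+.07)),
 ('cheek outer',loc((.543,.2943),-.0645,-.025,.072)),('cheek outer',loc((.543,.2943),-.0645,.025,.072)),('cheek inner',loc((.543,.2943),-.0345,-.025,.072)),('ci',loc((.543,.2943),-.0345,.025,.072)),('base',loc((.543,.2943),-.0705,-.033,.0)),('base',loc((.543,.2943),-.0705,.033,.0))]:
    u,v=proj(K,P); print(n,round(u,1),round(v,1),'crop',round((u-190+.5)*5),round((v-90+.5)*4))
E
```

```text
time: 19.52
tcp_pos: [0.5429, 0.2959, 0.1026]
orientation: [[-0.178, 0.984, 0.0], [0.984, 0.178, 0.0], [0.0, 0.001, -1.0]]
contact_force: [-0.2, -0.1, -0.9]
opening: 0.464
[0.54283174 0.29584962 0.10247046]
cap far bottom 216.4 175.4 crop 135 343
cap far bot 288.1 175.4 crop 493 344
cap far top 192.5 221.2 crop 15 527
cap far top 311.0 221.2 crop 607 527
cheek outer 204.0 113.0 crop 73 94
cheek outer 294.9 113.0 crop 527 94
cheek inner 206.2 166.6 crop 84 308
ci 292.9 166.7 crop 517 309
base 207.7 102.7 crop 91 53
base 293.2 102.8 crop 519 53
```

View pics/w13c.png

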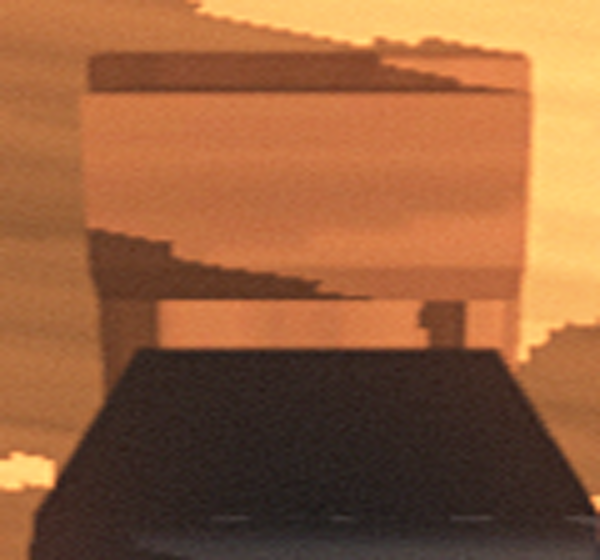

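The picture shows cap far rim at crop (135–498, 350) and cheek top at (82–527, 92). The cap sits about 1.3 mm too far +y and 1 mm too far +x of the pocket. I'll correct that and go in slowly.

```bash
python3 -m jog '[[30,[-0.1,-0.15,0],[0,0,0]],[30,[-0.1,-0.15,-0.3],[0,0,0]],[30,[-0.1,-0.15,-0.7],[0,0,0]],[30,[-0.1,-0.15,-1.0],[0,0,0]],[30,[-0.1,-0.15,-1.2],[0,0,0]]]';python3 -m jog '[[30,[0,0,-0.4],[0,0,0]],[30,[0,0,-0.8],[0,0,0]],[30,[0,0,-1.2],[0,0,0]],[30,[0,0,-1.4],[0,0,0]]]'
```

```text
time: 19.98
tcp_pos: [0.5414, 0.2941, 0.0895]
orientation: [[-0.178, 0.984, -0.001], [0.984, 0.178, -0.0], [-0.0, -0.001, -1.0]]
contact_force: [-0.4, 0.3, -0.7]
opening: 0.461
time: 20.32
tcp_pos: [0.5414, 0.2942, 0.0754]
orientation: [[-0.178, 0.984, -0.001], [0.984, 0.178, -0.0], [-0.0, -0.001, -1.0]]
contact_force: [-0.6, -0.0, -0.9]
opening: 0.462
```

```bash
python3 - <<'E'
from h import *
im,K=snap('wrist','w14.png')
im,K=snap('scene');im=im[190:290,290:390]
a=cv2.imread('pics/w14.png')[80:240,180:320]
cv2.imwrite('pics/c14.png',np.hstack([cv2.resize(a,(400,450)),cv2.resize(cv2.cvtColor(im,cv2.COLOR_RGB2BGR),(400,450))]))
E
```

```text
(no output)
```

View pics/c14.png

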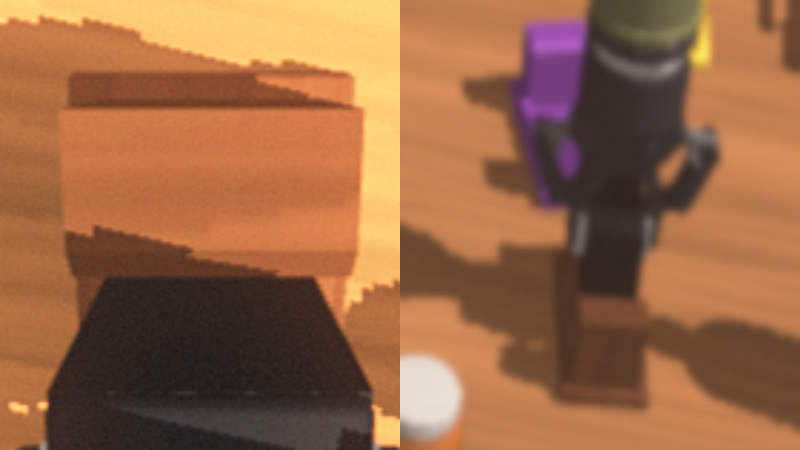

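The rim is between the cheeks with no contact force. Continuing down.

```bash
python3 -m jog '[[30,[0,0,-0.7],[0,0,0]],[30,[0,0,-1.4],[0,0,0]],[30,[0,0,-2],[0,0,0]],[30,[0,0,-2.5],[0,0,0]],[30,[0,0,-2.7],[0,0,0]]]';python3 -m jog '[[30,[0,0,-0.2],[0,0,0]],[30,[0,0,-0.4],[0,0,0]],[30,[0,0,-0.6],[0,0,0]],[30,[0,0,-0.6],[0,0,0]]]'
```

```text
time: 20.83
tcp_pos: [0.541, 0.294, 0.048]
orientation: [[-0.178, 0.984, -0.002], [0.984, 0.178, -0.001], [-0.0, -0.002, -1.0]]
contact_force: [-0.2, 0.7, -1.4]
opening: 0.46
time: 21.17
tcp_pos: [0.5417, 0.2943, 0.043]
orientation: [[-0.178, 0.984, -0.0], [0.984, 0.178, -0.0], [-0.0, -0.0, -1.0]]
contact_force: [-0.1, 0.3, -0.4]
opening: 0.465
```

```bash
python3 -m jog '[[30,[0,0,-0.2],[0,0,0]],[30,[0,0,-0.4],[0,0,0]],[30,[0,0,-0.4],[0,0,0]]]';python3 -m jog '[[30,[0,0,-0.1],[0,0,0]],[30,[0,0,-0.2],[0,0,0]],[30,[0,0,-0.2],[0,0,0]]]';python3 -m jog '[[30,[0,0,-0.1],[0,0,0]],[30,[0,0,-0.1],[0,0,0]]]'
```

```text
time: 21.42
tcp_pos: [0.5416, 0.2942, 0.039]
orientation: [[-0.178, 0.984, -0.0], [0.984, 0.178, -0.0], [-0.0, -0.0, -1.0]]
contact_force: [0.3, -0.2, -1.3]
opening: 0.464
time: 21.67
tcp_pos: [0.5417, 0.2943, 0.0371]
orientation: [[-0.178, 0.984, -0.0], [0.984, 0.178, -0.0], [-0.0, -0.0, -1.0]]
contact_force: [0.3, 0.5, -0.9]
opening: 0.464
time: 21.83
tcp_pos: [0.5417, 0.2943, 0.0362]
orientation: [[-0.178, 0.984, -0.0], [0.984, 0.178, -0.0], [-0.0, -0.0, -1.0]]
contact_force: [0.0, -0.1, -0.2]
opening: 0.46
```

```bash
python3 -m jog '[[30,[0,0,-0.1],[0,0,0]],[30,[0,0,-0.1],[0,0,0]]]';python3 -m jog '[[30,[0,0,-0.05],[0,0,0]],[30,[0,0,-0.05],[0,0,0]]]'
```

```text
time: 22.0
tcp_pos: [0.5419, 0.2944, 0.0357]
orientation: [[-0.178, 0.984, 0.0], [0.984, 0.178, 0.0], [0.0, 0.0, -1.0]]
contact_force: [-1.4, 0.3, 1.7]
opening: 0.466
time: 22.17
tcp_pos: [0.5419, 0.2944, 0.0357]
orientation: [[-0.178, 0.984, 0.001], [0.984, 0.178, 0.0], [0.0, 0.001, -1.0]]
contact_force: [-1.6, -1.1, 4.9]
opening: 0.464
```

Contact at z 0.0357, as expected for a fully seated cap (0.0356). Opening gently and rising.

```bash
python3 -m jog '[[44,[0,0,0],[0,0,0]],[47,[0,0,0],[0,0,0]],[50,[0,0,0],[0,0,0]],[55,[0,0,0],[0,0,0]],[62,[0,0,0],[0,0,0]]]'; python3 -m jog '[[75,[0,0,0],[0,0,0]],[90,[0,0,0],[0,0,0]],[90,[0,0,0.5],[0,0,0]],[90,[0,0,2],[0,0,0]],[90,[0,0,4],[0,0,0]]]';python3 -m jog '[[90,[0,0,3],[0,0,0]],[90,[0,0,7],[0,0,0]],[90,[0,0,11],[0,0,0]],[90,[0,0,15],[0,0,0]],[90,[0,0,16],[0,0,0]]]';python3 -m jog '[[90,[0,0,0],[0,0,0]],[90,[0,0,0],[0,0,0]],[90,[0,0,0],[0,0,0]]]'
python3 - <<'E'
from h import *
im,K=snap('wrist','w15.png')
print(arm.get_obs()['tcp_pos'],[(round(d['conf'],2),w(K,d['location']).round(4)) for d in arm.spot_point('wrist','cap_center')])
im2=np.clip(im.astype(float)*2.2,0,255).astype(np.uint8)
overlay(im2,K,boxwire(.543,.2947,.18,.062,.04,.082),(190,110,320,260),2,'w15o.png')
i=cv2.imread('pics/w15o.png');h=i.shape[0]//2
im,K=snap('scene','s15.png');print([(round(d['conf'],2),w(K,d['location']).round(4)) for d in arm.spot_point('scene','cap_center')])
b=cv2.resize(cv2.convertScaleAbs(cv2.cvtColor(im,cv2.COLOR_RGB2BGR)[200:290,300:380],alpha=1.8),(267,300))
cv2.imwrite('pics/c15.png',np.hstack([i[:h],i[h:],b]))
E
```

```text
time: 22.58
tcp_pos: [0.5418, 0.2943, 0.0346]
orientation: [[-0.178, 0.984, -0.0], [0.984, 0.178, -0.0], [-0.0, -0.0, -1.0]]
contact_force: [-0.6, 0.1, 0.2]
opening: 0.621
time: 23.0
tcp_pos: [0.5404, 0.2937, 0.0738]
orientation: [[-0.178, 0.984, -0.004], [0.984, 0.178, -0.002], [-0.001, -0.004, -1.0]]
contact_force: [0.2, 0.5, 0.7]
opening: 0.901
time: 23.42
tcp_pos: [0.5451, 0.2959, 0.2429]
orientation: [[-0.178, 0.984, 0.012], [0.984, 0.178, 0.005], [0.003, 0.012, -1.0]]
contact_force: [0.8, 0.6, 0.5]
opening: 0.901
time: 23.67
tcp_pos: [0.5405, 0.2938, 0.233]
orientation: [[-0.178, 0.984, -0.003], [0.984, 0.178, -0.001], [-0.001, -0.003, -1.0]]
contact_force: [0.1, -0.0, -0.4]
opening: 0.904
[0.54033245 0.29363463 0.23245052] []
[(0.6, array([ 0.3937, -0.3059,  0.0331])), (0.59, array([0.5424, 0.2936, 0.0479]))]
```

View pics/c15.png

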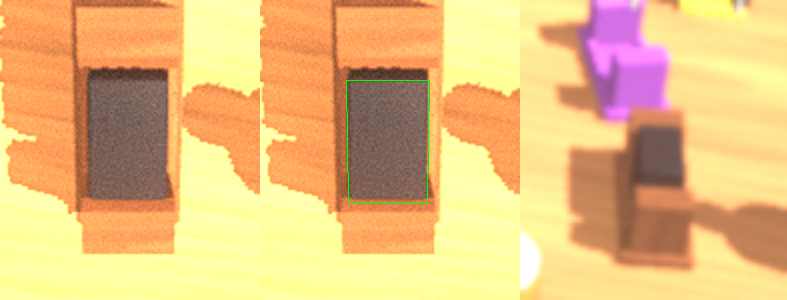

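View pics/s15.png

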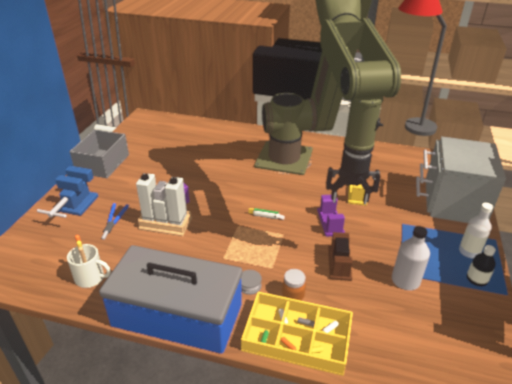

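The cap is seated in the pocket (scene (340,248), estimated centre z 0.048 against 0.047 nominal). The tin stands between its neighbours, and the gripper is well clear.

```bash
python3 -c "
from cell import arm
print(arm.hand_in())"
```

```text
the job is handed in; nothing more can be done
None
```

The cap is in the pocket of the dark holder and the job is handed in, at about 24 s on the robot clock. `hand_in()` gives no verdict, so I can't confirm a pass.

**What I did:** I gripped the black cap from the middle bay by its narrow ends and lifted it straight off the tin. I stood it mouth down near the centre of the mat, let go, and gripped it again across its width. I then lowered it into the pocket until it touched the floor, let go, and raised the gripper about 20 cm clear.

**Last checks:**
- **Height:** contact came at TCP z 0.0357 m, against 0.0356 m expected for a fully seated cap. The scene camera put the cap centre at (0.542, 0.294, 0.048), against a pocket estimate of about (0.543, 0.2945, 0.047).
- **Alignment:** the wrist overlay matches the cap's top within about 1 to 2 mm, and it looks square in the pocket.
- **Bench:** the uncapped tin is upright in its bay, and nothing else appears to have shifted.

**Failed or disagreeing checks:** `spot_point` did not find the cap in the last wrist picture, nor in one earlier look at it on the mat. I used the overlays and the scene camera there. In the last scene picture it ranked the purple look-alike (0.60) slightly above the real cap (0.59).

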